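# Tip the offcut tray into the scrap bin

## Robot

A 6-joint arm with a two-finger parallel gripper is mounted at the origin on the work surface. World frame = base frame: x ahead of the robot, y to its left, z up, the work surface at z = 0. Lengths are in m, angles in rad, forces in N, time in s.
With the tool pointing down it reaches from about 0.3 to 0.85 m from the base axis. Payload 4.2 kg.
Tool frame: the origin (TCP) lies at the centre of the arm's flange, where the gripper is bolted on; the fingertips stand 191 mm ahead of it and the grasp point (between the pads) lies r.pinch_z ahead of it (r.pinch_z is the distance from the TCP to the grasp point, in m); z points along the fingers, y is the line along which they close (so a half turn about z gives the same grasp; the last joint's range is limited). The gripper opens to 91 mm and grips with 3 to 60 N. Pads are 32 mm wide; open, the fingers measure 118 mm over their backs; the gripper's body (76 mm by 178 mm) begins 60 mm behind the grasp point.
Start: joints at [1.152, 0.32, 1.565, -0, 1.257, -0.02], TCP at [0.223, 0.53, 0.405] pointing down, gripper open.
Joint ranges: [-3.11, 3.11], [-0.84, 2.01], [0.21, 2.61], [-1.34, 4.49], [0.05, 2.63], [-2.56, 2.56]. Speed limits (rad/s): [2.57, 2.57, 3.14, 3.14, 3.14, 3.14].

## Interface

Orientations are given as a unit quaternion [w, x, y, z].
In Python, from bench import r, snapshot, camera_params, job gives the robot as it stands. The module is installed in compiled form; this text tells all that it offers.
- The arm moves only by the tool arm_command, never from a script. Its argument "deltas" is a list of rows, each a list of 3 entries, a list of its own where there are three numbers: the turn, a rotation vector about the tool's x, y, z in degrees, then the shift along the tool's x, y, z in cm, then the opening, from 0 (shut) to 1 (fully open). A call has 1 to 20 rows; each row is the pose to reach, as a shift and turn from the pose commanded when the call began, along the tool's axes at that moment; what a row does not reach only later rows make up. A row lasts 1/12 s, in which the tool goes at most 41.7 mm and 7.16 degrees, less where a joint would pass 70% of its speed; a pose out of reach is approached as far as the arm can. A call with a gripper value outside its range is refused whole. The fingers move at their own pace and stop on an object; the grip force is fixed at half the most. Time passes only in rows, so rows that repeat a pose let the fingers close. It gives the time, the measured TCP pose, the force, the opening and the grip force at its end, in the units of the state.
- r.get_obs(): the state, without advancing time (a new reading comes with each control period).
- snapshot(name): name is "scene" or "side" or "wrist"; returns the picture (420x560x3 uint8, red, green, blue); there is no depth.
- camera_params(name): a dict with "camera_matrix" (3x3 intrinsics, pixels), "rvec" (rotation vector, rad) and "tvec" (3), from world to camera coordinates, as OpenCV has them. Camera axes: x right, y down, z forward; pixel columns grow to the right and rows downward; lengths in m; the calibration is good to about 2 mm. A picture is of the moment at which its call begins: read the wrist's pose just before it. camera_params takes no time and is no camera call; for the wrist camera it gives the pose at the moment of the call.
- job.finish_job(): hands the job in; it is judged then, once.
The state is a dict: "time_s": time; "joint_positions": joint angles; "joint_velocities": joint speeds; "joint_efforts": joint torques, N m; "eef_pos": TCP position; "tcp_rot": TCP orientation; "wrist_force": force on the tool from outside, world axes, zero at the start; "moment": the same for the moment, N m; "grip_width": opening from 0.0 (shut) to 1.0 (fully open); "finger_force": force on a finger pad.
Only numpy, scipy, OpenCV 4.12 (cv2) and the standard library are available. Lean on these libraries where they do the work, as an engineer would, in place of code of your own. Each camera call takes 0.05 s, during which the arm holds its last target. There are 200 camera calls.

## Task

Clear up the model-making table: first take the straightedge off the top of the scrap bin and lay it flat on the green cutting mat, then carry the tray of wood offcuts over the bin by its bar and tip all four offcuts into the bin, and last stand the empty tray upright on the mat again, clear of the straightedge. Put the straightedge and the tray down gently, do not drop them, and leave the other things standing where they are.

Things in the scene. Friction and masses are not known exactly. Their poses are not given: they have to be found in the camera images.
- mat: green gridded cutting mat, 360 (x) x 460 (y) x 3 mm, fixed on the white table; origin at the centre of its underside, so its upper face is at z 3 mm in this frame
- bin: scrap bin: grey plastic open-topped box, outside 250 (x) x 290 (y) x 130 mm high, walls and floor 6 mm, fixed; origin at the centre of its underside
- straightedge: aluminium cutting straightedge, a flat bar 290 (along its x) x 40 (y) x 10 (z) mm, 220 g, with a thin dark strip along its upper face; at the start it lies across the bin's rim along the bin's x; origin at the centre of its underside
- tray: plywood tray, 170 (x) x 212 (y) mm, 0.4 kg, floor 6 mm: back wall (+x) 60 mm high, side walls 50 mm, NO wall at the front (-x), which roughly faces the robot. Round wooden carrying bar, 24 mm diameter, over the middle along y between two 44 mm wide uprights 132 mm high (200 mm apart inside). Origin at the centre of its underside; starts on the mat, the offcuts in it
- tray_handle (a point): middle of the axis of the tray's carrying bar, 115 mm above the tray's underside; axes as the tray's
- tray_lip (a point): middle of the tray's open front edge (x = -85 mm, z = 3 mm in the tray's frame)
- offcut1: wood offcut, block 42 x 70 x 34 mm, lying in the tray; origin at the centre of its underside
- offcut2: wood offcut, block 45 x 62 x 40 mm, lying in the tray; origin at the centre of its underside
- offcut3: wood offcut, stepped block 44 x 72 mm, 18 mm thick, 38 mm at one end, lying in the tray; origin at the centre of its underside
- offcut4: plywood offcut, block 40 x 74 x 28 mm, lying in the tray; origin at the centre of its underside
- cup: bystander: clear plastic cup, 68 mm wide, 85 mm high, standing on the mat beside the tray; origin under its centre
- foam_cube: bystander: white cube of 50 mm on the mat, on the other side of the tray; origin under its centre
- glue: bystander: white glue bottle, 50 mm diameter, 130 mm high, at the right of the robot
- tape: bystander: ring-shaped roll, 90 mm diameter, 25 mm high, at the back of the table
- driver: bystander: screwdriver lying at the right of the robot
- jar: bystander: steel beaker, 76 mm wide, 100 mm high, at the robot's left
Not all that is in view belongs to the job. Leave any black look-alike of the offcut4 alone. What is shaped like the offcut2 but black is not meant.

How it is judged:
By the outcome, as a careful person would: the job done as asked, in the order asked, and still so for the second after the job is handed in, with the robot touching nothing.
It also fails if it takes over 72 s, if anything falls off the work surface, if the arm or the gripper's body presses on something with over 40 N, if the wrist force passes 120 N, or if a joint passes its speed limit or range.

## Working session

There is one attempt and no reset: what is moved stays moved. The work goes in short steps, Python scripts to look and compute and a tool call to move; the robot and the scene stay as the last step left them, time stands still between calls to the robot, and variables do not carry over. Pictures are saved under pics/ and viewed, at most 10 in all, crops included, and the job is handed in when it is done.

Besides the shell and the picture viewer there is one more tool, called after "Call:" by a JSON object that holds its "api" and its "payload". arm_command: Moves the arm, as the interface text tells. Its arguments: {"type":"object","properties":{"deltas":{"type":"array","items":{"type":"array"}}},"required":["deltas"]}

```bash
mkdir -p pics; python3 - <<'E'
from bench import r,snapshot,camera_params
import cv2,numpy as np
o=r.get_obs();print({k:np.round(v,3).tolist() for k,v in o.items()},r.pinch_z)
a=[]
for n in("scene","side","wrist"):
    p=camera_params(n);print(n,np.round(p["camera_matrix"],1).tolist(),np.round(p["rvec"],4).tolist(),np.round(p["tvec"],4).tolist())
    im=snapshot(n)[:,:,::-1];cv2.imwrite(f"pics/{n}0.png",im)
E
```

```text
{'time_s': 0.0, 'joint_positions': [1.152, 0.32, 1.566, -0.0, 1.257, -0.02], 'joint_velocities': [-0.002, -0.001, -0.002, -0.002, 0.0, -0.001], 'joint_efforts': [-0.0, -41.247, -23.197, 0.073, 0.046, -0.0], 'eef_pos': [0.223, 0.53, 0.404], 'tcp_rot': [-0.0, 0.198, 0.98, -0.001], 'wrist_force': [-0.984, -0.185, -0.411], 'moment': [-0.046, 0.009, -0.03], 'finger_force': 0.0, 'grip_width': 0.999} 0.172
scene [[404.0, 0.0, 275.9], [0.0, 404.0, 208.6], [0.0, 0.0, 1.0]] [2.2195, 0.7305, -0.3274] [-0.4194, -0.1635, 1.7821]
side [[470.1, 0.0, 280.1], [0.0, 470.1, 206.3], [0.0, 0.0, 1.0]] [2.0018, -0.7993, 0.4636] [-0.3963, 0.2838, 1.3477]
wrist [[301.3, 0.0, 273.9], [0.0, 301.3, 204.3], [0.0, 0.0, 1.0]] [-2.4327, -1.6165, -0.2044] [-0.5744, -0.0297, 0.3911]
```

View pics/scene0.png

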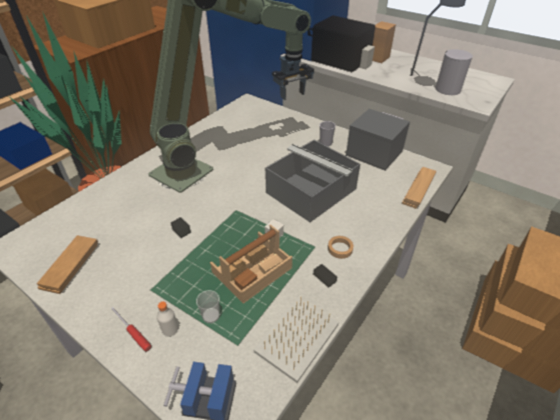

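View pics/side0.png

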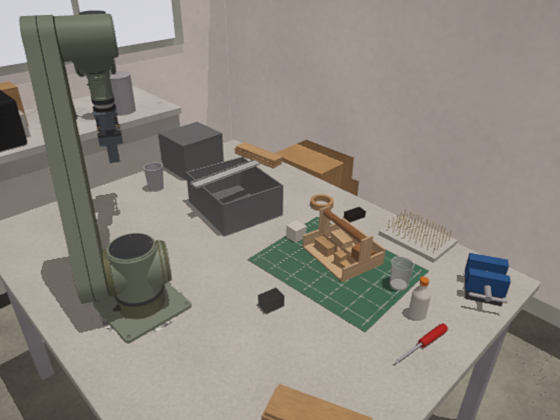

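The scene view shows the bin at about (312,180) with the straightedge across its rim, and the mat with the tray at about (253,262). The cup is at (208,305) and the foam cube at (275,230). The side view shows the same things, with the straightedge at (225,174) and the tray bar at (345,222). I'll zoom in on both.

```bash
cat > h.py <<'E'
import cv2,numpy as np
from bench import r,snapshot,camera_params
from scipy.spatial.transform import Rotation as R
def cam(n):
    p=camera_params(n);M=cv2.Rodrigues(np.array(p["rvec"],float))[0];return np.array(p["camera_matrix"],float),M,np.array(p["tvec"],float).ravel()
def ray(c,uv):
    K,M,t=c;d=M.T@np.linalg.inv(K)@np.array([uv[0],uv[1],1.]);return -M.T@t,d
def plane(c,uv,z):
    o,d=ray(c,uv);return o+d*(z-o[2])/d[2]
def tri(c1,u1,c2,u2):
    P=[c[0]@np.c_[c[1],c[2]] for c in(c1,c2)]
    X=cv2.triangulatePoints(P[0],P[1],np.array(u1,float).reshape(2,1),np.array(u2,float).reshape(2,1)).ravel();return X[:3]/X[3]
def proj(c,X):
    q=c[0]@(c[1]@np.array(X)+c[2]);return q[:2]/q[2]
E
python3 - <<'E'
import cv2
a=cv2.imread("pics/scene0.png")[140:340,140:370];b=cv2.imread("pics/side0.png")[145:320,180:440]
cv2.imwrite("pics/s1.png",cv2.resize(a,None,fx=3,fy=3,interpolation=2));cv2.imwrite("pics/d1.png",cv2.resize(b,None,fx=3,fy=3,interpolation=2))
E
```

```text
(no output)
```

View pics/s1.png

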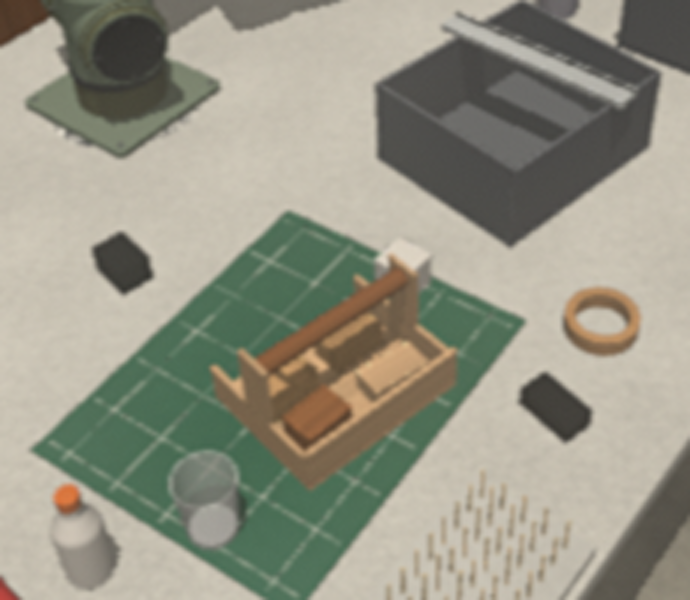

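View pics/d1.png

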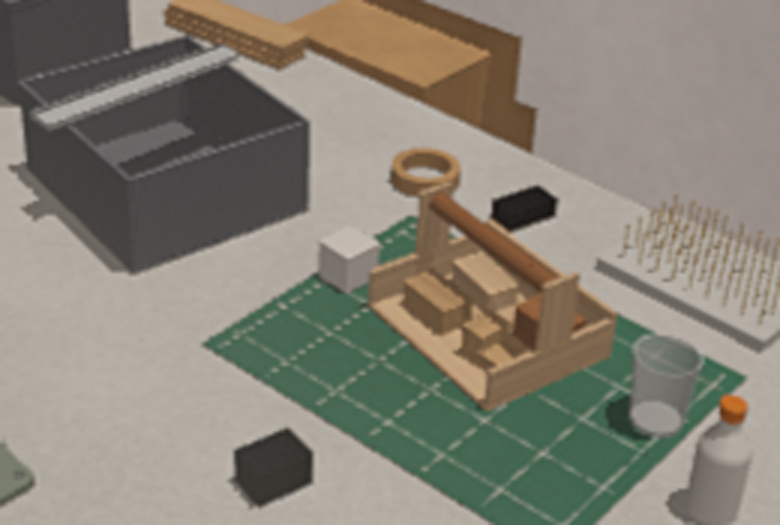

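The crops show all four rim corners of the bin, both ends of the straightedge (scene crop (450,18) and (632,97)), the tray's bar and lower corners, the cup, and the foam cube. Next I compute positions from these.

```bash
python3 - <<'E'
from h import *
S,D=cam("scene"),cam("side")
s=lambda u,v:(140+u/3-.33,140+v/3-.33); d=lambda u,v:(180+u/3-.33,145+v/3-.33)
f=lambda X:np.round(np.array(X)*1000).tolist()
print("mat S",[f(plane(S,s(*p),.003)) for p in[(288,211),(523,320),(33,448),(305,602)]])
print("mat D",[f(plane(D,d(*p),.003)) for p in[(205,344),(412,217),(745,377)]])
print("bin S",[f(plane(S,s(*p),.13)) for p in[(377,88),(513,170),(658,73),(525,3)]])
print("bin D",[f(plane(D,d(*p),.13)) for p in[(22,82),(132,178),(307,122),(190,38)]])
print("se S",[f(plane(S,s(*p),.14)) for p in[(443,27),(457,13),(626,104),(638,91)]])
print("se D",[f(plane(D,d(*p),.14)) for p in[(35,113),(45,125),(225,48),(242,58)]])
print("bar",f(tri(S,s(258,362),D,d(550,280))),f(tri(S,s(403,280),D,d(437,205))))
print("traybase D lipL lipR backR",[f(plane(D,d(*p),.003)) for p in[(372,306),(487,408),(612,355)]])
print("traybase S backR backL",[f(plane(S,s(*p),.003)) for p in[(310,488),(456,384)]])
print("back top S",[f(plane(S,s(*p),.063)) for p in[(310,452),(457,350)]])
print("cup",f(plane(S,s(213,530),.003)),f(plane(D,d(657,418),.003)))
print("cube",f(plane(S,s(405,255),.053)),f(plane(D,d(350,243),.053)))
# straightedge by colour mask
for n,c in(("scene",S),("side",D)):
    im=cv2.imread(f"pics/{n}0.png");K=[proj(c,X) for X in [(0,0,0)]]
    hsv=cv2.cvtColor(im,cv2.COLOR_BGR2HSV)
    m=((hsv[:,:,2]>130)).astype(np.uint8)
    roi=np.zeros_like(m); x=(282,140,360,182) if n=="scene" else (190,158,264,190); roi[x[1]:x[3],x[0]:x[2]]=1
    k,l,st,ce=cv2.connectedComponentsWithStats(m*roi)
    for i in range(1,k):
        if st[i,4]>30:
            pts=np.argwhere(l==i)[:,::-1].astype(np.float32);W=np.array([plane(c,p,.14)[:2] for p in pts],np.float32)
            q=cv2.minAreaRect(W);print(n,st[i].tolist(),np.round(q[0],3),np.round(q[1],3),round(q[2],1))
E
```

```text
mat S [[361.0, -49.0, 3.0], [713.0, -29.0, 3.0], [386.0, -500.0, 3.0], [741.0, -465.0, 3.0]]
mat D [[358.0, -48.0, 3.0], [712.0, -30.0, 3.0], [739.0, -481.0, 3.0]]
bin S [[397.0, 100.0, 130.0], [629.0, 67.0, 130.0], [677.0, 345.0, 130.0], [445.0, 383.0, 130.0]]
bin D [[433.0, 388.0, 130.0], [390.0, 110.0, 130.0], [625.0, 70.0, 130.0], [671.0, 343.0, 130.0]]
se S [[394.0, 253.0, 140.0], [390.0, 292.0, 140.0], [681.0, 249.0, 140.0], [680.0, 282.0, 140.0]]
se D [[388.0, 293.0, 140.0], [380.0, 261.0, 140.0], [672.0, 273.0, 140.0], [669.0, 236.0, 140.0]]
bar [579.0, -333.0, 127.0] [621.0, -143.0, 112.0]
traybase D lipL lipR backR [[541.0, -124.0, 3.0], [500.0, -326.0, 3.0], [667.0, -362.0, 3.0]]
traybase S backR backL [[661.0, -361.0, 3.0], [705.0, -156.0, 3.0]]
back top S [[662.0, -358.0, 63.0], [705.0, -157.0, 63.0]]
cup [614.0, -459.0, 3.0] [615.0, -455.0, 3.0]
cube [564.0, -64.0, 53.0] [560.0, -69.0, 53.0]
scene [282, 140, 69, 35, 611] [0.505 0.295] [0.328 0.166] 11.3
scene [329, 140, 19, 16, 200] [0.553 0.389] [0.071 0.112] 24.8
side [192, 160, 72, 26, 349] [0.529 0.237] [0.095 0.293] 87.8
```

```bash
cat >> h.py <<'E'
def T(o=None):
    o=o or r.get_obs();q=o["tcp_rot"];return R.from_quat([q[1],q[2],q[3],q[0]]),np.array(o["eef_pos"])
def want(yaw,tilt=0):  # tool y at world yaw (deg), tool down; tilt: about tool x
    return R.from_euler('z',yaw,degrees=True)*R.from_matrix(np.diag([-1.,1,-1]))*R.from_euler('x',tilt,degrees=True)
def delta(pos,rot,base=None):
    q,p=base or T()
    print("turn",np.round((q.inv()*rot).as_rotvec(degrees=True),1).tolist(),"shift cm",np.round(100*q.inv().apply(np.array(pos)-p),1).tolist())
E
python3 - <<'E'
from h import *
delta([.533,.267,.43],want(87.5))
E
```

```text
turn [-0.1, -0.1, -110.4] shift cm [-38.7, -12.2, -2.6]
```

```bash
sed -i "s/R.from_euler('z',yaw,/R.from_euler('z',yaw-90,/" h.py
```

Call:
{"api": "arm_command", "payload": {"deltas": [[[0, 0, -20.4], [-38.7, -12.2, -2.6], 1], [[0, 0, -20.4], [-38.7, -12.2, -2.6], 1], [[0, 0, -20.4], [-38.7, -12.2, -2.6], 1], [[0, 0, -20.4], [-38.7, -12.2, -2.6], 1], [[0, 0, -20.4], [-38.7, -12.2, -2.6], 1], [[0, 0, -20.4], [-38.7, -12.2, -2.6], 1], [[0, 0, -20.4], [-38.7, -12.2, -2.6], 1], [[0, 0, -20.4], [-38.7, -12.2, -2.6], 1], [[0, 0, -20.4], [-38.7, -12.2, -2.6], 1], [[0, 0, -20.4], [-38.7, -12.2, -2.6], 1], [[0, 0, -20.4], [-38.7, -12.2, -2.6], 1], [[0, 0, -20.4], [-38.7, -12.2, -2.6], 1], [[0, 0, -20.4], [-38.7, -12.2, -2.6], 1]]}}

```text
time_s: 1.23
eef_pos: [0.5323, 0.2672, 0.4302]
tcp_rot: [-0.001, 0.022, 1.0, 0.0]
wrist_force: [-0.8, 2.2, -0.1]
grip_width: 1.0
finger_force: 0.0
```

```bash
python3 - <<'E'
from h import *
c=cam("wrist");im=snapshot("wrist")[:,:,::-1];cv2.imwrite("pics/w1.png",im)
o=r.get_obs();print(np.round(o["joint_positions"],4).tolist(),np.round(o["eef_pos"],4).tolist(),np.round(c[2],3),np.round(-c[1].T@c[2],3))
E
```

```text
[0.4469, 0.3382, 1.472, 0.0007, 1.3325, -1.082] [0.5318, 0.2677, 0.4304] [-0.29  -0.539  0.285] [0.462 0.27  0.411]
```

View pics/w1.png

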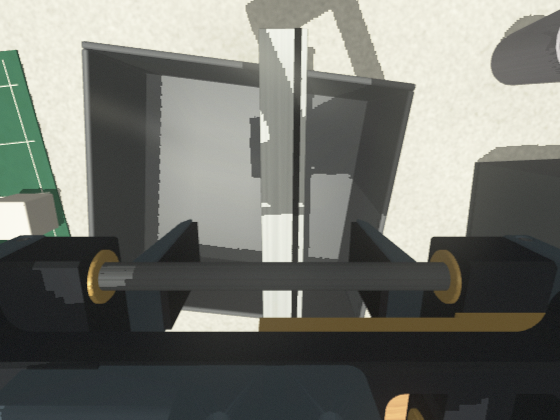

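The wrist view shows the straightedge running vertically, about cols 262–306, with its far end at row 30. The bin rim's far corners are at (84,45) and (412,86).

```bash
python3 - <<'E'
from h import *
c=cam("wrist")
for p in[(262,30),(307,30),(261,190),(304,190),(262,310),(303,310)]: print(p,np.round(plane(c,p,.14),4))
for p in[(84,45),(412,86)]: print(p,np.round(plane(c,p,.13),4))
g=cv2.cvtColor(cv2.imread("pics/w1.png"),6)
for y in(40,120,190,230): print(y,g[y,252:316].tolist())
E
```

```text
(262, 30) [0.3859 0.2642 0.14  ]
(307, 30) [0.3874 0.3006 0.14  ]
(261, 190) [0.5177 0.2566 0.14  ]
(304, 190) [0.5193 0.296  0.14  ]
(262, 310) [0.6428 0.2511 0.14  ]
(303, 310) [0.6445 0.2929 0.14  ]
(84, 45) [0.3883 0.1126 0.13  ]
(412, 86) [0.4325 0.3928 0.13  ]
40 [227, 226, 229, 231, 233, 199, 150, 155, 160, 159, 159, 159, 157, 156, 158, 160, 159, 157, 154, 217, 239, 239, 237, 237, 237, 239, 240, 241, 239, 237, 239, 239, 239, 239, 239, 238, 238, 238, 239, 240, 240, 224, 145, 71, 72, 70, 71, 71, 69, 168, 232, 240, 238, 238, 233, 218, 224, 233, 232, 234, 236, 238, 235, 234]
120 [89, 90, 90, 89, 91, 88, 87, 110, 208, 239, 240, 204, 162, 168, 156, 148, 150, 147, 146, 146, 147, 146, 143, 143, 142, 144, 147, 149, 147, 146, 144, 144, 146, 145, 145, 142, 141, 142, 143, 145, 145, 104, 51, 48, 45, 48, 47, 48, 117, 144, 145, 144, 143, 130, 99, 89, 89, 88, 87, 87, 87, 88, 87, 88]
190 [177, 179, 177, 176, 178, 177, 176, 176, 154, 138, 142, 144, 146, 144, 140, 139, 145, 147, 144, 143, 142, 140, 139, 138, 138, 140, 142, 146, 146, 144, 142, 142, 143, 142, 141, 140, 141, 142, 142, 142, 106, 57, 49, 47, 48, 49, 59, 116, 141, 141, 138, 140, 111, 82, 84, 80, 81, 83, 131, 156, 157, 156, 155, 154]
230 [165, 164, 164, 163, 165, 164, 163, 162, 163, 178, 219, 234, 235, 235, 231, 231, 234, 236, 236, 234, 232, 229, 228, 228, 227, 229, 232, 234, 237, 236, 234, 233, 234, 232, 231, 232, 233, 234, 234, 218, 142, 63, 61, 60, 60, 60, 156, 220, 229, 228, 228, 168, 83, 82, 82, 84, 84, 128, 150, 149, 150, 149, 148, 147]
```

Call:
{"api": "arm_command", "payload": {"deltas": [[[0, 0, 0], [0.1, 0.8, 4], 1], [[0, 0, 0], [0.1, 0.8, 8], 1], [[0, 0, 0], [0.1, 0.8, 10], 1], [[0, 0, 0], [0.1, 0.8, 10.8], 1], [[0, 0, 0], [0.1, 0.8, 10.8], 1], [[0, 0, 0], [0.1, 0.8, 10.8], 1], [[0, 0, 0], [0.1, 0.8, 10.8], 0], [[0, 0, 0], [0.1, 0.8, 10.8], 0], [[0, 0, 0], [0.1, 0.8, 10.8], 0], [[0, 0, 0], [0.1, 0.8, 10.8], 0], [[0, 0, 0], [0.1, 0.8, 10.8], 0], [[0, 0, 0], [0.1, 0.8, 10.8], 0], [[0, 0, 0], [0.1, 0.8, 10.8], 0], [[0, 0, 0], [0.1, 0.8, 10.8], 0]]}}

```text
time_s: 2.45
eef_pos: [0.5319, 0.2752, 0.3228]
tcp_rot: [0.0, 0.021, 1.0, 0.0]
wrist_force: [0.3, 0.4, -0.9]
grip_width: 0.443
finger_force: 0.0
```

```bash
python3 - <<'E'
from h import *
o=r.get_obs();print({k:np.round(v,4).tolist() for k,v in o.items()})
E
```

```text
{'time_s': 2.45, 'joint_positions': [0.4582, 0.4172, 1.6303, 0.0001, 1.0941, -1.0698], 'joint_velocities': [-0.0006, 0.0007, 0.0014, -0.0007, -0.0019, 0.0003], 'joint_efforts': [-0.0019, -44.6832, -21.4069, 0.0052, 0.0856, 0.0002], 'eef_pos': [0.5319, 0.2752, 0.3228], 'tcp_rot': [0.0, 0.0214, 0.9998, 0.0], 'wrist_force': [0.2541, 0.3732, -0.8989], 'moment': [0.0602, 0.0245, 0.0022], 'finger_force': 0.0, 'grip_width': 0.443}
```

Call:
{"api": "arm_command", "payload": {"deltas": [[[0, 0, 0], [0, 0, 0], 0], [[0, 0, 0], [0, 0, 0], 0], [[0, 0, 0], [0, 0, 0], 0], [[0, 0, 0], [0, 0, -0.5], 0], [[0, 0, 0], [0, 0, -1.5], 0], [[0, 0, 0], [0, 0, -3], 0], [[0, 0, 0], [0, 0, -5], 0], [[0, 0, 0], [0, 0, -7], 0], [[0, 0, 0], [0, 0, -9], 0], [[0, 0, 0], [0, 0, -10], 0], [[0, 0, 0], [0, 0, -10], 0]]}}

```text
time_s: 3.37
eef_pos: [0.5321, 0.2753, 0.4259]
tcp_rot: [0.003, 0.021, 1.0, 0.001]
wrist_force: [-0.3, 0.2, -2.7]
grip_width: 0.436
finger_force: 30.0
```

```bash
python3 - <<'E'
from h import *
o=r.get_obs();print(o["finger_force"],o["wrist_force"])
A=[];b=[]
for j2,j3,x,y,z in[(.32,1.566,.223,.53,.404),(.3382,1.472,.5318,.2677,.4304),(.4172,1.6303,.5319,.2752,.3228),(*o["joint_positions"][1:3],*o["eef_pos"])]:
    s=j2+j3;A+=[[np.sin(j2),np.sin(s),1,0],[np.cos(j2),np.cos(s),0,1]];b+=[np.hypot(x,y),z]
q,res,*_=np.linalg.lstsq(np.array(A),np.array(b),rcond=None);print("L1 L2 r0 h-d",q,res)
m=np.array([[.549,-.264]]);yaw=3.2
delta([.425,-.275,.40],want(1.0),None)
E
```

```text
29.992778599262238 [-0.27019367  0.1687832  -2.6783072 ]
L1 L2 r0 h-d [0.53537275 0.41733803 0.01170341 0.02463526] [8.32442747e-06]
turn [0.4, 0.1, 86.5] shift cm [8.4, -55.5, 2.4]
```

Call:
{"api": "arm_command", "payload": {"deltas": [[[0, 0, 2], [0.2, -1.3, 0.1], 0], [[0, 0, 6], [0.6, -3.9, 0.2], 0], [[0, 0, 11], [1.2, -7.2, 0.3], 0], [[0, 0, 16], [1.8, -10.5, 0.5], 0], [[0, 0, 21.5], [2.4, -14.1, 0.6], 0], [[0, 0, 27], [3, -17.7, 0.8], 0], [[0, 0, 32.5], [3.6, -21.3, 0.9], 0], [[0, 0, 38], [4.2, -25, 1], 0], [[0, 0, 43.5], [4.8, -28.6, 1.2], 0], [[0, 0, 49], [5.5, -32.2, 1.4], 0], [[0, 0, 54.5], [6.1, -35.8, 1.5], 0], [[0, 0, 60], [6.7, -39.4, 1.7], 0], [[0, 0, 65.5], [7.3, -43, 1.9], 0], [[0, 0, 71], [7.9, -46.6, 2], 0], [[0, 0, 76], [8.5, -50, 2.2], 0], [[0, 0, 80.5], [9, -53, 2.3], 0], [[0, 0, 83.5], [9.3, -55, 2.4], 0], [[0, 0, 84.5], [9.4, -55.5, 2.4], 0], [[0, 0, 84.5], [9.4, -55.5, 2.4], 0], [[0, 0, 84.5], [9.4, -55.5, 2.4], 0]]}}

```text
time_s: 5.03
eef_pos: [0.4137, -0.2748, 0.3977]
tcp_rot: [-0.001, 0.688, 0.726, 0.0]
wrist_force: [-0.2, -1.1, -2.7]
grip_width: 0.432
finger_force: 30.0
```

```bash
python3 - <<'E'
from h import *
c=cam("wrist");cv2.imwrite("pics/w2.png",snapshot("wrist")[:,:,::-1])
o=r.get_obs();print(o["time_s"],o["wrist_force"],T()[0].apply([0,1,0]),T()[1])
delta([.415,-.275,.1965],want(3))
E
```

```text
5.0833 [ 0.34643323  0.33583636 -2.47677319] [ 0.9985423   0.0539636  -0.00110135] [ 0.41396027 -0.27436596  0.39807436]
turn [-0.1, -0.1, 0.1] shift cm [-0.1, 0.1, 20.2]
```

View pics/w2.png

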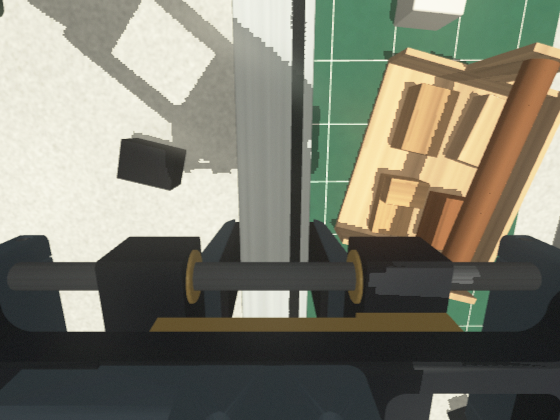

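The wrist view shows the straightedge held straight (cols 235–310), with the tray to its right at about (400,60)–(340,225), and nothing below it but mat. Lowering it now.

Call:
{"api": "arm_command", "payload": {"deltas": [[[0, 0, 0], [-0.1, 0, 1], 0], [[0, 0, 0], [-0.1, 0, 3.5], 0], [[0, 0, 0], [-0.1, 0, 6.5], 0], [[0, 0, 0], [-0.1, 0, 9.5], 0], [[0, 0, 0], [-0.1, 0, 12.5], 0], [[0, 0, 0], [-0.1, 0, 15], 0], [[0, 0, 0], [-0.1, 0, 17], 0], [[0, 0, 0], [-0.1, 0, 18.5], 0], [[0, 0, 0], [-0.1, 0, 19.3], 0], [[0, 0, 0], [-0.1, 0, 19.7], 0], [[0, 0, 0], [-0.1, 0, 19.9], 0], [[0, 0, 0], [-0.1, 0, 20], 0], [[0, 0, 0], [-0.1, 0, 20.1], 0], [[0, 0, 0], [-0.1, 0, 20.1], 0], [[0, 0, 0], [-0.1, 0, 20.1], 0]]}}

```text
time_s: 6.33
eef_pos: [0.4144, -0.2764, 0.1983]
tcp_rot: [0.001, 0.688, 0.726, 0.0]
wrist_force: [-0.7, 0.3, -1.8]
grip_width: 0.434
finger_force: 30.0
```

Call:
{"api": "arm_command", "payload": {"deltas": [[[0, 0, 0], [0, 0, 0.1], 0], [[0, 0, 0], [0, 0, 0.15], 0], [[0, 0, 0], [0, 0, 0.2], 0], [[0, 0, 0], [0, 0, 0.2], 0], [[0, 0, 0], [0, 0, 0.2], 0]]}}

```text
time_s: 6.75
eef_pos: [0.4143, -0.2763, 0.1958]
tcp_rot: [0.0, 0.688, 0.726, 0.0]
wrist_force: [-0.3, -0.4, -2.0]
grip_width: 0.433
finger_force: 30.0
```

Call:
{"api": "arm_command", "payload": {"deltas": [[[0, 0, 0], [0, 0, 0.05], 0], [[0, 0, 0], [0, 0, 0.1], 0], [[0, 0, 0], [0, 0, 0.1], 0], [[0, 0, 0], [0, 0, 0.1], 0]]}}

```text
time_s: 7.08
eef_pos: [0.4143, -0.2763, 0.1957]
tcp_rot: [0.0, 0.688, 0.726, 0.0]
wrist_force: [-1.8, 1.0, 7.8]
grip_width: 0.437
finger_force: 30.0
```

Contact. I'll release it gradually and lift off.

Call:
{"api": "arm_command", "payload": {"deltas": [[[0, 0, 0], [0, 0, 0], 0.47], [[0, 0, 0], [0, 0, -0.05], 0.55], [[0, 0, 0], [0, 0, -0.05], 0.65], [[0, 0, 0], [0, 0, -0.05], 0.7], [[0, 0, 0], [0, 0, -0.05], 0.7], [[0, 0, 0], [0, 0, -1], 0.7], [[0, 0, 0], [0, 0, -3], 0.7], [[0, 0, 0], [0, 0, -6], 0.8], [[0, 0, 0], [0, 0, -10], 1], [[0, 0, 0], [0, 0, -14], 1], [[0, 0, 0], [0, 0, -18], 1], [[0, 0, 0], [0, 0, -20], 1], [[0, 0, 0], [0, 0, -20], 1]]}}

```text
time_s: 8.17
eef_pos: [0.4149, -0.2767, 0.4008]
tcp_rot: [0.006, 0.688, 0.726, 0.001]
wrist_force: [0.2, -0.1, 0.6]
grip_width: 0.998
finger_force: 0.0
```

```bash
python3 - <<'E'
from h import *
c=cam("wrist");cv2.imwrite("pics/w3.png",snapshot("wrist")[:,:,::-1])
delta([.600,-.239,.42],want(-12))
E
```

```text
turn [0.3, 0.2, 15.1] shift cm [2.7, 18.7, -2.1]
```

Call:
{"api": "arm_command", "payload": {"deltas": [[[0, 0, 4], [0.6, 4, -2], 1], [[0, 0, 9], [1.4, 8, -2], 1], [[0, 0, 13], [2, 12, -2], 1], [[0, 0, 15], [2.5, 16, -2], 1], [[0, 0, 15], [2.7, 18.7, -2.1], 1], [[0, 0, 15], [2.7, 18.7, -2.1], 1], [[0, 0, 15], [2.7, 18.7, -2.1], 1]]}}

```text
time_s: 8.8
eef_pos: [0.6004, -0.2388, 0.413]
tcp_rot: [-0.002, 0.776, 0.63, -0.001]
wrist_force: [-0.5, 0.1, 0.7]
grip_width: 0.999
finger_force: 0.0
```

```bash
python3 - <<'E'
from h import *
c=cam("wrist");im=snapshot("wrist")[:,:,::-1]
a=cv2.imread("pics/w3.png");cv2.imwrite("pics/w4.png",cv2.resize(np.vstack([a[:330],im[:330]]),None,fx=.9,fy=.9))
hsv=cv2.cvtColor(np.ascontiguousarray(im),cv2.COLOR_BGR2HSV);m=cv2.inRange(hsv,(3,110,60),(14,255,215));m[250:]=0
cv2.imwrite("pics/w4raw.png",im);k,l,st,ce=cv2.connectedComponentsWithStats(m)
for i in range(1,k):
    if st[i,4]>150:
        pts=np.argwhere(l==i)[:,::-1];W=np.array([plane(c,p,.125)[:2] for p in pts],np.float32);q=cv2.minAreaRect(W);vx=cv2.fitLine(W,2,0,.01,.01).ravel();print(st[i].tolist(),np.round(q[0],4),np.round(q[1],3),round(q[2],1),np.round(vx,4))
E
```

```text
[260, 95, 66, 155, 5654] [ 0.6226 -0.2162] [0.14 0.06] 79.0 [ 0.0038 -1.      0.6113 -0.2253]
```

View pics/w4.png

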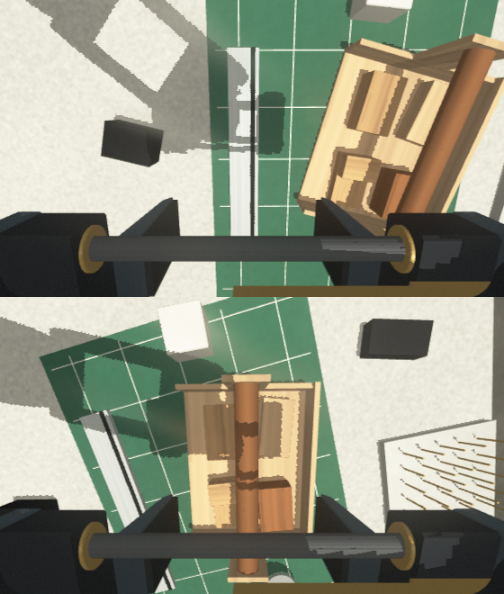

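The upper half shows the straightedge flat on the mat. The lower half shows the tray's bar vertical at raw cols 261–287, already aligned with the gripper axes, and four offcuts in the tray.

```bash
python3 - <<'E'
from h import *
c=cam("wrist");g=cv2.imread("pics/w4raw.png");f=lambda u,v,z:np.round(plane(c,(u,v),z),4)
for y in(105,150,240,260,290,312): print(y,[(x,g[y,x].tolist()) for x in range(255,296,3)] if y in(240,312) else "")
for y in(105,315): print(f(273.5,y,.118),T()[0].inv().apply(f(273.5,y,.118)-T()[1]))
print("uprights y", [T()[0].inv().apply(plane(c,p,.135)-T()[1]).round(4) for p in[(278,88),(275,314)]])
E
```

```text
105 
150 
240 [(255, [87, 125, 157]), (258, [78, 111, 140]), (261, [76, 107, 135]), (264, [59, 89, 127]), (267, [68, 104, 151]), (270, [74, 115, 167]), (273, [79, 120, 178]), (276, [79, 123, 180]), (279, [75, 117, 173]), (282, [70, 108, 160]), (285, [64, 98, 142]), (288, [75, 110, 156]), (291, [74, 116, 169]), (294, [86, 132, 196])]
260 
290 
312 [(255, [158, 211, 240]), (258, [149, 200, 233]), (261, [145, 195, 229]), (264, [156, 208, 237]), (267, [160, 213, 241]), (270, [158, 212, 240]), (273, [160, 215, 241]), (276, [154, 206, 237]), (279, [151, 201, 233]), (282, [152, 204, 235]), (285, [154, 208, 237]), (288, [152, 204, 236]), (291, [152, 203, 235]), (294, [153, 202, 235])]
[ 0.6165 -0.1521  0.118 ] [8.85834813e-02 2.33807402e-04 2.95647098e-01]
[ 0.5733 -0.3571  0.118 ] [-1.20918848e-01  2.80072337e-04  2.95538704e-01]
uprights y [array([0.1006, 0.0039, 0.2786]), array([-0.108 ,  0.0018,  0.2785])]
```

Call:
{"api": "arm_command", "payload": {"deltas": [[[0, 0, 0], [-0.3, 0.1, 3], 1], [[0, 0, 0], [-0.3, 0.1, 6], 1], [[0, 0, 0], [-0.3, 0.1, 9], 1], [[0, 0, 0], [-0.3, 0.1, 11.5], 1], [[0, 0, 0], [-0.3, 0.1, 12.4], 1], [[0, 0, 0], [-0.3, 0.1, 12.4], 1], [[0, 0, 0], [-0.3, 0.1, 12.4], 1], [[0, 0, 0], [-0.3, 0.1, 12.4], 0], [[0, 0, 0], [-0.3, 0.1, 12.4], 0], [[0, 0, 0], [-0.3, 0.1, 12.4], 0], [[0, 0, 0], [-0.3, 0.1, 12.4], 0], [[0, 0, 0], [-0.3, 0.1, 12.4], 0], [[0, 0, 0], [-0.3, 0.1, 12.4], 0], [[0, 0, 0], [-0.3, 0.1, 12.4], 0], [[0, 0, 0], [-0.3, 0.1, 12.4], 0], [[0, 0, 0], [-0.3, 0.1, 12.4], 0], [[0, 0, 0], [-0.3, 0.1, 12.4], 0], [[0, 0, 0], [-0.3, 0.1, 12.4], 0]]}}

```text
time_s: 10.35
eef_pos: [0.5994, -0.2423, 0.2916]
tcp_rot: [-0.001, 0.777, 0.63, -0.001]
wrist_force: [-3.0, 1.2, 1.0]
grip_width: 0.257
finger_force: 30.0
```

Call:
{"api": "arm_command", "payload": {"deltas": [[[0, 0, 0], [0, 0, -0.5], 0], [[0, 0, 0], [0, 0, -1.5], 0], [[0, 0, 0], [0, 0, -3], 0], [[0, 0, 0], [0, 0, -5], 0], [[0, 0, 0], [0, 0, -7.5], 0], [[0, 0, 0], [0, 0, -10], 0], [[0, 0, 0], [0, 0, -13], 0], [[0, 0, 0], [0, 0, -16], 0], [[0, 0, 0], [0, 0, -18.5], 0], [[0, 0, 0], [0, 0, -20], 0], [[0, 0, 0], [0, 0, -20.5], 0], [[0, 0, 0], [0, 0, -20.5], 0]]}}

```text
time_s: 11.35
eef_pos: [0.5999, -0.2424, 0.4979]
tcp_rot: [0.001, 0.777, 0.63, 0.001]
wrist_force: [-0.4, 0.0, -7.7]
grip_width: 0.257
finger_force: 30.0
```

```bash
python3 - <<'E'
from h import *
cv2.imwrite("pics/d2.png",snapshot("side")[:,:,::-1]);o=r.get_obs();print(o["joint_positions"],o["wrist_force"],o["moment"])
f=np.array([np.cos(np.radians(100)),np.sin(np.radians(100))]);b=np.array([.533,.227])+.03*f;print(b)
delta([*b,.30+.172],want(-80))
E
```

```text
[-4.01913733e-01  4.02111025e-01  1.21377853e+00  1.37672903e-04
  1.52678743e+00 -1.93364798e-01] [-0.35639564 -1.00493658 -8.68253926] [-0.0448633   0.18746332  0.00628263]
[0.52779055 0.25654423]
turn [-0.1, 0.0, 68.1] shift cm [47.3, -17.4, 2.4]
```

Call:
{"api": "arm_command", "payload": {"deltas": [[[0, 0, 1], [0.6, -0.2, 0], 0], [[0, 0, 3], [2, -0.7, 0.1], 0], [[0, 0, 6], [4, -1.5, 0.2], 0], [[0, 0, 10], [6.8, -2.5, 0.3], 0], [[0, 0, 14], [9.8, -3.6, 0.5], 0], [[0, 0, 18.5], [12.8, -4.7, 0.6], 0], [[0, 0, 23], [15.9, -5.8, 0.8], 0], [[0, 0, 27.5], [19, -7, 1], 0], [[0, 0, 32], [22.1, -8.1, 1.1], 0], [[0, 0, 36.5], [25.2, -9.2, 1.3], 0], [[0, 0, 41], [28.3, -10.4, 1.4], 0], [[0, 0, 45.5], [31.4, -11.5, 1.6], 0], [[0, 0, 50], [34.5, -12.7, 1.8], 0], [[0, 0, 54.5], [37.6, -13.8, 1.9], 0], [[0, 0, 58.5], [40.5, -14.9, 2], 0], [[0, 0, 62], [43, -15.8, 2.1], 0], [[0, 0, 65], [45.2, -16.6, 2.2], 0], [[0, 0, 67], [46.5, -17.1, 2.3], 0], [[0, 0, 68], [47.3, -17.4, 2.4], 0], [[0, 0, 68], [47.3, -17.4, 2.4], 0]]}}

```text
time_s: 13.07
eef_pos: [0.527, 0.2582, 0.47]
tcp_rot: [-0.0, 0.996, 0.089, -0.002]
wrist_force: [-0.2, -1.2, -6.6]
grip_width: 0.256
finger_force: 30.0
```

```bash
cat > st.py <<'E'
from h import *
import sys
n=sys.argv[1]
cv2.imwrite(f"pics/{n}.png",np.hstack([cv2.resize(snapshot("scene")[100:320,200:420,::-1],(400,400)),cv2.resize(snapshot("side")[60:280,130:350,::-1],(400,400))]))
o=r.get_obs();q,p=T();print(np.round(o["joint_positions"],2),p.round(4),"grasp",(p+q.apply([0,0,.172])).round(4),np.round(o["wrist_force"],1),np.round(o["moment"],2))
E
python3 st.py a0; python3 - <<'E'
from h import *
q,p=T();g=p+q.apply([0,0,.172])
for s in(-1,1):
    t=(q*R.from_euler('x',s*50,degrees=True));print(s,t.apply([0,0,1]))
for a in(10,20,30,40,50,55,60,65,70,75,80): # pure pivot about grasp point, turn about tool x
    t=R.from_euler('x',a,degrees=True);print(a,(100*(np.array([0,0,.172])-t.apply([0,0,.172]))).round(1))
E
```

```text
[ 0.43  0.31  1.42 -0.    1.42  1.83] [0.5275 0.2562 0.471 ] grasp [0.527  0.2558 0.299 ] [-1.  -0.7 -8. ] [-0.02  0.13 -0.06]
-1 [ 0.1326546  -0.75554247 -0.64152812]
1 [-0.13648091  0.75272015 -0.6440383 ]
10 [0.  3.  0.3]
20 [0.  5.9 1. ]
30 [0.  8.6 2.3]
40 [ 0.  11.1  4. ]
50 [ 0.  13.2  6.1]
55 [ 0.  14.1  7.3]
60 [ 0.  14.9  8.6]
65 [ 0.  15.6  9.9]
70 [ 0.  16.2 11.3]
75 [ 0.  16.6 12.7]
80 [ 0.  16.9 14.2]
```

Call:
{"api": "arm_command", "payload": {"deltas": [[[-2, 0, 0], [0, -0.6, 0], 0], [[-5, 0, 0], [0, -1.5, 0.1], 0], [[-8, 0, 0], [0, -2.4, 0.2], 0], [[-11, 0, 0], [0, -3.3, 0.3], 0], [[-14, 0, 0], [0, -4.2, 0.5], 0], [[-17, 0, 0], [0, -5, 0.8], 0], [[-20, 0, 0], [0, -5.9, 1], 0], [[-23, 0, 0], [0, -6.7, 1.4], 0], [[-26, 0, 0], [0, -7.5, 1.7], 0], [[-29, 0, 0], [0, -8.3, 2.2], 0], [[-32, 0, 0], [0, -9.1, 2.6], 0], [[-35, 0, 0], [0, -9.9, 3.1], 0], [[-38, 0, 0], [0, -10.6, 3.6], 0], [[-40, 0, 0], [0, -11.1, 4], 0], [[-40, 0, 0], [0, -11.1, 4], 0]]}}

```text
time_s: 14.42
eef_pos: [0.5085, 0.3662, 0.4307]
tcp_rot: [0.34, 0.936, 0.083, 0.029]
wrist_force: [0.4, -0.5, -7.4]
grip_width: 0.254
finger_force: 30.0
```

```bash
python3 st.py a1
```

```text
[ 0.73  0.48  1.33 -0.58  1.72  2.15] [0.5086 0.3653 0.4325] grasp [0.5278 0.2566 0.3006] [ 0.1 -0.7 -6.4] [1.23 0.35 0.04]
```

View pics/a1.png

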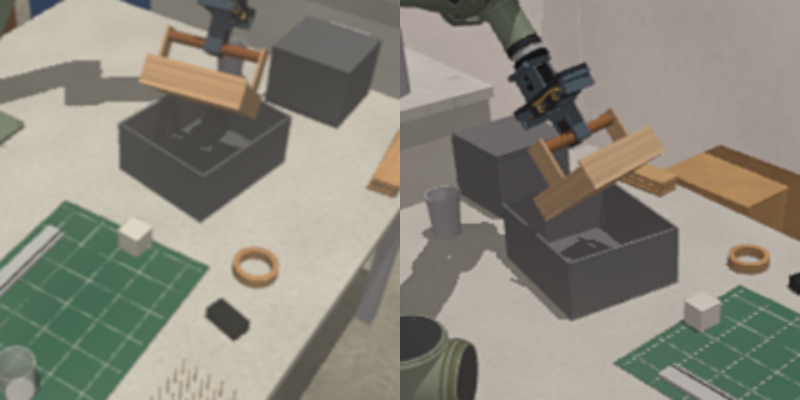

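The picture shows the tray tilted with the tool, about 40°, its lip over the bin's interior. Wrist joint 6 is getting near its range, so I check joint limits for the further tilt.

```bash
cat > ik.py <<'E'
from h import *
from scipy.optimize import least_squares
def fk(j,d):
    A=R.from_euler('z',j[0])*R.from_euler('y',j[1]);B=A*R.from_euler('y',j[2])
    W=B*R.from_euler('z',j[3])*R.from_euler('y',j[4]);r0=R.from_euler('z',j[0]).apply([.0117,0,0])
    p=r0+[0,0,.0246+d]+A.apply([0,0,.5354])+B.apply([0,0,.4173])+W.apply([0,0,d])
    return W*R.from_euler('z',j[5]),p
E
python3 - <<'E'
from ik import *
o=r.get_obs();j=o["joint_positions"];q,p=T()
d=least_squares(lambda d:fk(j,d[0])[1]-p,[.1]);print("d",d.x,d.fun); d=d.x[0]
C=fk(j,d)[0].inv()*q;print("C",C.as_rotvec(degrees=True))
g=p+q.apply([0,0,.172])
for a in(60,70,75,80):
  for dy in(0,10,20,30):
    t=want(-80+dy)*R.from_euler('x',-a,degrees=True);P=g-t.apply([0,0,.172])
    s=least_squares(lambda x:np.r_[(fk(x,d)[1]-P)*5,((fk(x,d)[0]*C).inv()*t).as_rotvec()],j)
    print(a,dy,s.x.round(2),round(s.cost,5))
E
```

```text
d [0.12381247] [-0.00066099 -0.0006314  -0.00139596]
C [8.83177008e-15 1.76635402e-14 9.00000000e+01]
60 0 [ 0.81  0.59  1.33 -0.82  1.89  2.22] 0.0
60 10 [ 0.85  0.53  1.45 -0.89  1.76  2.17] 0.0
60 20 [ 0.87  0.46  1.56 -0.95  1.62  2.13] 0.0
60 30 [ 0.89  0.38  1.68 -1.02  1.48  2.09] 0.0
70 0 [ 0.84  0.65  1.35 -0.93  1.96  2.25] 0.0
70 10 [ 0.87  0.58  1.47 -1.    1.83  2.23] 0.0
70 20 [ 0.91  0.51  1.6  -1.07  1.7   2.21] 0.0
70 30 [ 0.93  0.44  1.72 -1.15  1.56  2.2 ] 0.0
75 0 [ 0.84  0.68  1.36 -0.99  2.    2.26] 0.0
75 10 [ 0.88  0.61  1.49 -1.05  1.87  2.25] 0.0
75 20 [ 0.92  0.54  1.62 -1.13  1.74  2.25] 0.0
75 30 [ 0.94  0.47  1.75 -1.21  1.6   2.25] 0.0
80 0 [ 0.85  0.71  1.37 -1.04  2.04  2.27] 0.0
80 10 [ 0.89  0.64  1.5  -1.11  1.91  2.27] 0.0
80 20 [ 0.93  0.57  1.64 -1.18  1.78  2.28] 0.0
80 30 [ 0.95  0.5   1.77 -1.27  1.65  2.3 ] 0.0
```

Call:
{"api": "arm_command", "payload": {"deltas": [[[-3, 0, 0], [0, -0.9, 0], 0], [[-6, 0, 0], [0, -1.8, 0.1], 0], [[-9, 0, 0], [0, -2.7, 0.2], 0], [[-12, 0, 0], [0, -3.6, 0.4], 0], [[-15, 0, 0], [0, -4.5, 0.6], 0], [[-18, 0, 0], [0, -5.3, 0.8], 0], [[-21, 0, 0], [0, -6.2, 1.1], 0], [[-24, 0, 0], [0, -7, 1.5], 0], [[-27, 0, 0], [0, -7.8, 1.9], 0], [[-30, 0, 0], [0, -8.6, 2.3], 0], [[-30, 0, 0], [0, -8.6, 2.3], 0], [[-30, 0, 0], [0, -8.6, 2.3], 0], [[-30, 0, 0], [0, -8.6, 2.3], 0], [[-30, 0, 0], [0, -8.6, 2.3], 0], [[-30, 0, 0], [0, -8.6, 2.3], 0]]}}

```text
time_s: 15.77
eef_pos: [0.4996, 0.4155, 0.3611]
tcp_rot: [0.57, 0.817, 0.071, 0.051]
wrist_force: [0.8, 0.3, -4.7]
grip_width: 0.255
finger_force: 30.0
```

```bash
python3 st.py a2
```

```text
[ 0.84  0.65  1.36 -0.92  1.96  2.26] [0.4994 0.4156 0.3607] grasp [0.5277 0.2566 0.3016] [-0.2 -0.2 -5. ] [ 1.62  0.44 -0.08]
```

View pics/a2.png

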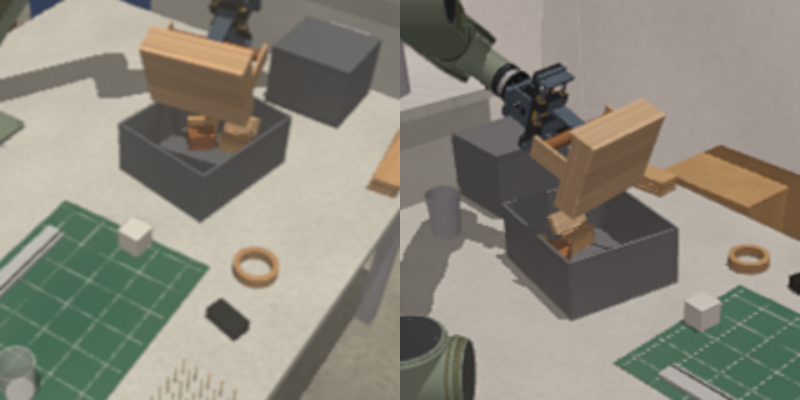

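The picture shows offcuts lying in the bin and the tray tipped about 70°. I'll tip it slightly further and weigh it.

Call:
{"api": "arm_command", "payload": {"deltas": [[[-4, 0, 0], [0, -1.2, 0], 0], [[-8, 0, 0], [0, -2.4, 0.2], 0], [[-8, 0, 0], [0, -2.4, 0.2], 0], [[-8, 0, 0], [0, -2.4, 0.2], 0], [[-8, 0, 0], [0, -2.4, 0.2], 0], [[-8, 0, 0], [0, -2.4, 0.2], 0]]}}

```text
time_s: 16.37
eef_pos: [0.4984, 0.4221, 0.3378]
tcp_rot: [0.626, 0.775, 0.067, 0.056]
wrist_force: [-0.1, 0.1, -4.5]
grip_width: 0.259
finger_force: 30.0
```

```bash
python3 - <<'E'
from h import *
F=[]
for i in range(20):
    im=snapshot("wrist");F.append(r.get_obs()["wrist_force"])
print(np.mean(F,0),np.std(F,0)/20**.5);cv2.imwrite("pics/w5.png",im[:,:,::-1])
for n in("scene","side"): cv2.imwrite(f"pics/tip_{n}.png",snapshot(n)[:,:,::-1])
q,p=T();print(q.apply([0,0,1]),p,r.get_obs()["time_s"])
E
```

```text
[ 0.07473423  0.07143787 -4.85932803] [0.16144945 0.11547412 0.13416688]
[ 0.17074855 -0.96310672 -0.20801535] [0.49826396 0.42214622 0.33663878] 17.4667
```

```bash
python3 - <<'E'
import cv2,numpy as np
w=cv2.resize(cv2.imread("pics/w5.png"),(400,300));a=cv2.imread("pics/tip_scene.png")[140:215,255:355];b=cv2.imread("pics/tip_side.png")[130:220,180:300]
s=cv2.resize(a,(400,300),interpolation=2);d=cv2.resize(b,(400,300),interpolation=2)
cv2.imwrite("pics/comp.png",np.vstack([np.hstack([w,s]),np.hstack([d,np.zeros_like(d)])]))
E
```

```text
(no output)
```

View pics/comp.png

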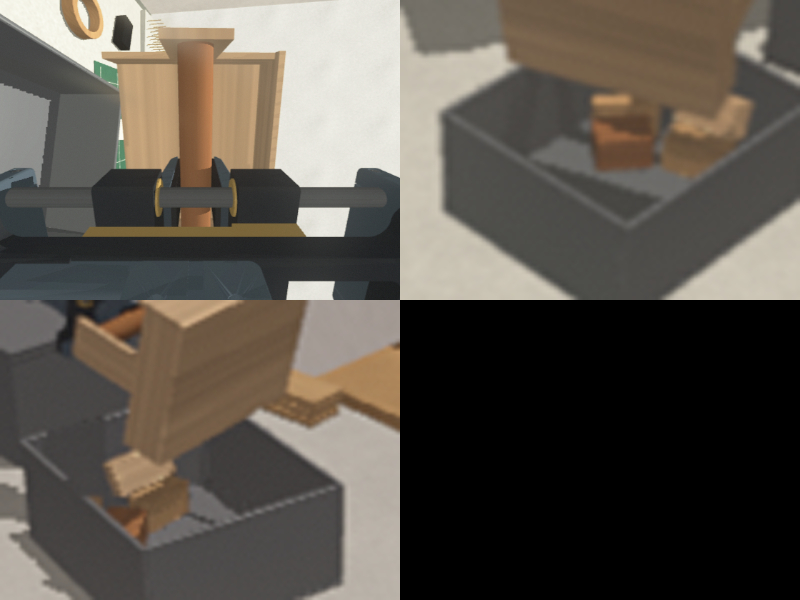

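The wrist view shows an empty tray floor. The scene crop shows four blocks in the bin: two light, one medium, one dark. Next is lifting and levelling the tray.

```bash
python3 - <<'E'
from h import *
q,p=T();g=p+q.apply([0,0,.172]);print(g)
def row(G,rot):
    P=np.array(G)-rot.apply([0,0,.172]);return [(q.inv()*rot).as_rotvec(degrees=True).round(1).tolist(),(100*q.inv().apply(P-p)).round(1).tolist(),0]
for k in(2,4,6): print(row(g+[0,0,k/100],q))
for a in range(6,79,6): print(row(g+[0,0,.06],q*R.from_euler('x',a,degrees=True)))
E
```

```text
[0.52763271 0.25649186 0.30086014]
[[0.0, 0.0, 0.0], [0.0, 2.0, -0.4], 0]
[[0.0, 0.0, 0.0], [0.0, 3.9, -0.8], 0]
[[0.0, 0.0, 0.0], [0.0, 5.9, -1.2], 0]
[[6.0, 0.0, -0.0], [0.0, 7.7, -1.2], 0]
[[12.0, -0.0, 0.0], [0.0, 9.4, -0.9], 0]
[[18.0, 0.0, 0.0], [0.0, 11.2, -0.4], 0]
[[24.0, 0.0, 0.0], [0.0, 12.9, 0.2], 0]
[[30.0, -0.0, 0.0], [0.0, 14.5, 1.1], 0]
[[36.0, 0.0, 0.0], [0.0, 16.0, 2.0], 0]
[[42.0, -0.0, 0.0], [0.0, 17.4, 3.2], 0]
[[48.0, 0.0, -0.0], [0.0, 18.7, 4.4], 0]
[[54.0, 0.0, 0.0], [0.0, 19.8, 5.8], 0]
[[60.0, 0.0, -0.0], [0.0, 20.8, 7.4], 0]
[[66.0, 0.0, -0.0], [0.0, 21.6, 9.0], 0]
[[72.0, 0.0, -0.0], [0.0, 22.2, 10.6], 0]
[[78.0, 0.0, -0.0], [0.0, 22.7, 12.4], 0]
```

Call:
{"api": "arm_command", "payload": {"deltas": [[[0, 0, 0], [0, 1, -0.2], 0], [[0, 0, 0], [0, 3, -0.6], 0], [[0, 0, 0], [0, 5.9, -1.2], 0], [[6, 0, 0], [0, 7.7, -1.2], 0], [[12, 0, 0], [0, 9.4, -0.9], 0], [[18, 0, 0], [0, 11.2, -0.4], 0], [[24, 0, 0], [0, 12.9, 0.2], 0], [[30, 0, 0], [0, 14.5, 1.1], 0], [[36, 0, 0], [0, 16, 2], 0], [[42, 0, 0], [0, 17.4, 3.2], 0], [[48, 0, 0], [0, 18.7, 4.4], 0], [[54, 0, 0], [0, 19.8, 5.8], 0], [[60, 0, 0], [0, 20.8, 7.4], 0], [[66, 0, 0], [0, 21.6, 9], 0], [[72, 0, 0], [0, 22.2, 10.6], 0], [[78, 0, 0], [0, 22.7, 12.4], 0], [[78, 0, 0], [0, 22.7, 12.4], 0], [[78, 0, 0], [0, 22.7, 12.4], 0]]}}

```text
time_s: 18.97
eef_pos: [0.5273, 0.2545, 0.5334]
tcp_rot: [0.003, 0.996, 0.087, -0.0]
wrist_force: [0.4, 0.4, -4.2]
grip_width: 0.254
finger_force: 30.0
```

```bash
python3 - <<'E'
from h import *
F=[]
for i in range(8):
    im=snapshot("wrist");F.append(r.get_obs()["wrist_force"])
print(np.mean(F,0))
delta([.603,-.242,.50],want(-12))
E
```

```text
[-0.18928043  0.15162539 -4.65061492]
turn [0.0, 0.1, -67.9] shift cm [-1.4, 50.5, 3.3]
```

Call:
{"api": "arm_command", "payload": {"deltas": [[[0, 0, -1], [0, 0.7, 0], 0], [[0, 0, -3], [-0.1, 2.2, 0.1], 0], [[0, 0, -6], [-0.1, 4.4, 0.3], 0], [[0, 0, -10], [-0.2, 7.3, 0.5], 0], [[0, 0, -14], [-0.3, 10.5, 0.7], 0], [[0, 0, -18.5], [-0.4, 13.7, 0.9], 0], [[0, 0, -23], [-0.5, 17, 1.1], 0], [[0, 0, -27.5], [-0.6, 20.3, 1.3], 0], [[0, 0, -32], [-0.7, 23.6, 1.5], 0], [[0, 0, -36.5], [-0.8, 26.9, 1.8], 0], [[0, 0, -41], [-0.9, 30.2, 2], 0], [[0, 0, -45.5], [-1, 33.5, 2.2], 0], [[0, 0, -50], [-1.1, 36.8, 2.4], 0], [[0, 0, -54.5], [-1.2, 40.1, 2.6], 0], [[0, 0, -58.5], [-1.2, 43.3, 2.8], 0], [[0, 0, -62], [-1.3, 46, 3], 0], [[0, 0, -65], [-1.4, 48.2, 3.2], 0], [[0, 0, -67], [-1.4, 49.8, 3.3], 0], [[0, 0, -67.9], [-1.4, 50.5, 3.3], 0], [[0, 0, -67.9], [-1.4, 50.5, 3.3], 0]]}}

```text
time_s: 21.03
eef_pos: [0.6024, -0.2447, 0.499]
tcp_rot: [-0.0, 0.778, 0.628, -0.001]
wrist_force: [-0.0, -0.2, -4.9]
grip_width: 0.253
finger_force: 30.0
```

```bash
python3 - <<'E'
from h import *
S,D=cam("scene"),cam("side")
a=snapshot("side")[:,:,::-1];cv2.imwrite("pics/d3.png",a);cv2.imwrite("pics/s3.png",snapshot("scene")[:,:,::-1])
o=r.get_obs();print(o["time_s"],o["joint_positions"]);delta([.603,-.242,.295],want(-12))
# tray bottom edges (side view): wood mask, lowest contour hull -> side wall bottom edge direction
hsv=cv2.cvtColor(np.ascontiguousarray(a),cv2.COLOR_BGR2HSV)
q,p=T();g=p+q.apply([0,0,.172]);ty=q.apply([0,1,0]);tx=q.apply([1,0,0]) # tray x=ty, tray y = tx
for nm,(x,y,z) in dict(lipL=(-85,106,-115),lipR=(-85,-106,-115),backR=(85,-106,-115)).items():
    X=g+ty*x/1e3+tx*y/1e3+[0,0,z/1e3];print(nm,X.round(3),"exp side px",proj(D,X).round(1))
m=cv2.inRange(hsv,(8,50,70),(25,200,255));m[:60]=0;k,l,st,ce=cv2.connectedComponentsWithStats(m)
for i in range(1,k):
    if st[i,4]>600:
        pts=np.argwhere(l==i)[:,::-1].astype(np.float32);h=cv2.approxPolyDP(cv2.convexHull(pts),3,True).reshape(-1,2);print(st[i].tolist(),h.tolist())
E
```

```text
21.1333 [-4.01064219e-01  4.05328667e-01  1.19990691e+00  8.77458250e-04
  1.53729958e+00 -1.90662022e-01]
turn [-0.0, -0.1, -0.1] shift cm [0.1, 0.1, 20.5]
lipL [ 0.541 -0.121  0.213] exp side px [305.5 192.6]
lipR [ 0.497 -0.328  0.213] exp side px [347.8 224.6]
backR [ 0.663 -0.364  0.213] exp side px [392.3 208.5]
[234, 140, 161, 85, 5597] [[391.0, 210.0], [347.0, 224.0], [311.0, 207.0], [234.0, 148.0], [243.0, 142.0], [304.0, 140.0], [324.0, 146.0], [382.0, 175.0], [394.0, 193.0]]
[262, 384, 111, 36, 2170] [[372.0, 419.0], [262.0, 419.0], [262.0, 414.0], [281.0, 384.0]]
```

The tray's lower corners match the predicted pixels, (347,224) and (391,210), within about 2 px, so it hangs level. I'll lower it gently.

Call:
{"api": "arm_command", "payload": {"deltas": [[[0, 0, 0], [0, 0.1, 1], 0], [[0, 0, 0], [0, 0.1, 3], 0], [[0, 0, 0], [0, 0.1, 5.5], 0], [[0, 0, 0], [0, 0.1, 8], 0], [[0, 0, 0], [0, 0.1, 10.5], 0], [[0, 0, 0], [0, 0.1, 13], 0], [[0, 0, 0], [0, 0.1, 15], 0], [[0, 0, 0], [0, 0.1, 17], 0], [[0, 0, 0], [0, 0.1, 18.5], 0], [[0, 0, 0], [0, 0.1, 19.5], 0], [[0, 0, 0], [0, 0.1, 20], 0], [[0, 0, 0], [0, 0.1, 20.2], 0], [[0, 0, 0], [0, 0.1, 20.4], 0], [[0, 0, 0], [0, 0.1, 20.5], 0], [[0, 0, 0], [0, 0.1, 20.6], 0], [[0, 0, 0], [0, 0.1, 20.6], 0], [[0, 0, 0], [0, 0.1, 20.6], 0]]}}

```text
time_s: 22.55
eef_pos: [0.6029, -0.2436, 0.2955]
tcp_rot: [0.001, 0.777, 0.629, 0.0]
wrist_force: [-4.9, 2.1, 3.9]
grip_width: 0.257
finger_force: 30.0
```

Call:
{"api": "arm_command", "payload": {"deltas": [[[0, 0, 0], [0, 0, 0.1], 0], [[0, 0, 0], [0, 0, 0.15], 0], [[0, 0, 0], [0, 0, 0.2], 0], [[0, 0, 0], [0, 0, 0.2], 0], [[0, 0, 0], [0, 0, 0.2], 0]]}}

```text
time_s: 22.97
eef_pos: [0.6022, -0.2434, 0.2946]
tcp_rot: [-0.0, 0.777, 0.629, -0.0]
wrist_force: [-8.0, 3.6, 11.5]
grip_width: 0.256
finger_force: 30.0
```

```bash
python3 - <<'E'
from h import *
o=r.get_obs();print(o["wrist_force"],o["moment"])
E
```

```text
[-7.98280276  3.58130872 11.52040296] [0.49473152 1.27176536 0.03268095]
```

The back edge touches first, with a tilt of about 2°. I'll level it with a small counter-turn.

Call:
{"api": "arm_command", "payload": {"deltas": [[[0, 0, 0], [0, 0, -0.1], 0], [[-0.7, 0, 0], [0, -0.2, -0.1], 0], [[-1.4, 0, 0], [0, -0.4, -0.1], 0], [[-2.1, 0, 0], [0, -0.6, 0], 0], [[-2.3, 0, 0], [0, -0.7, 0.1], 0], [[-2.3, 0, 0], [0, -0.7, 0.2], 0], [[-2.3, 0, 0], [0, -0.7, 0.2], 0], [[-2.3, 0, 0], [0, -0.7, 0.2], 0]]}}

```text
time_s: 23.63
eef_pos: [0.5959, -0.2423, 0.2921]
tcp_rot: [0.017, 0.777, 0.629, 0.013]
wrist_force: [-4.0, 1.1, 11.3]
grip_width: 0.255
finger_force: 30.0
```

```bash
python3 - <<'E'
from h import *
o=r.get_obs();print(o["wrist_force"],o["moment"]);q,p=T();print(p+q.apply([0,0,.172]))
E
```

```text
[-3.97914061  1.10746854 11.34241451] [0.28636741 1.03539715 0.00770599]
[ 0.60304609 -0.24387373  0.12024304]
```

Call:
{"api": "arm_command", "payload": {"deltas": [[[0, 0, 0], [0, 0, 0], 0.28], [[0, 0, 0], [0, 0, 0], 0.32], [[0, 0, 0], [0, 0, 0], 0.4], [[0, 0, 0], [0, 0, 0], 0.6], [[0, 0, 0], [0, 0, 0], 0.9], [[0, 0, 0], [0, 0, 0], 1], [[0, 0, 0], [0, 0, 0], 1], [[0, 0, 0], [0, 0, -1], 1], [[0, 0, 0], [0, 0, -3], 1], [[0, 0, 0], [0, 0, -6], 1], [[0, 0, 0], [0, 0, -10], 1], [[0, 0, 0], [0, 0, -14], 1], [[0, 0, 0], [0, 0, -18], 1], [[0, 0, 0], [0, 0, -20], 1], [[0, 0, 0], [0, 0, -20], 1]]}}

```text
time_s: 24.88
eef_pos: [0.5879, -0.2404, 0.4974]
tcp_rot: [0.021, 0.777, 0.629, 0.016]
wrist_force: [-0.1, 0.1, 0.0]
grip_width: 1.001
finger_force: 0.0
```

```bash
python3 - <<'E'
from h import *
o=r.get_obs();print(o["time_s"],o["eef_pos"],o["wrist_force"],o["grip_width"])
D,S=cam("side"),cam("scene")
for n,c in(("side",D),("scene",S)):
    im=snapshot(n)[:,:,::-1];cv2.imwrite(f"pics/f_{n}.png",im);hsv=cv2.cvtColor(np.ascontiguousarray(im),40)
    m=cv2.inRange(hsv,(6,50,60),(25,210,255));k,l,st,ce=cv2.connectedComponentsWithStats(m)
    for nm,X in dict(tray=(.6,-.24,.05),bin=(.53,.227,.03)).items():
        u=proj(c,X);R0=50 if nm=="tray" else 40
        for i in range(1,k):
            if st[i,4]>25 and np.hypot(*(ce[i]-u))<R0: print(n,nm,st[i].tolist(),cv2.approxPolyDP(cv2.convexHull(np.argwhere(l==i)[:,::-1].astype(np.int32)),2,True).reshape(-1,2).tolist() if nm=="tray" else hsv[l==i].mean(0).round())
q=R.from_euler('z',-12,degrees=True);t=np.array([.603,-.2439,.003])
for x,y,z in[(-85,106,0),(-85,-106,0),(85,-106,0),(85,106,0),(0,106,132),(0,-106,132)]:
    X=t+q.apply(np.array([x,y,z])/1e3);print((x,y,z),proj(D,X).round(),proj(S,X).round())
# bystanders: change between first and now around each
for n,c in(("side",D),("scene",S)):
    a,b=[cv2.imread(f"pics/{f}.png").astype(int) for f in(n+"0","f_"+n)]
    for nm,X in dict(cup=(.615,-.457,.04),cube=(.562,-.066,.03)).items():
        u,v=proj(c,X).astype(int);print(n,nm,np.abs(a-b)[v-12:v+12,u-12:u+12].mean().round(1))
E
```

```text
24.8833 [ 0.58794459 -0.24041097  0.49738648] [-0.07069361  0.14617015  0.04559743] 1.0007310956698727
side tray [304, 194, 83, 87, 3722] [[384, 263], [341, 280], [304, 246], [311, 197], [317, 194], [330, 196], [386, 249]]
side bin [211, 172, 26, 32, 547] [ 15. 102. 149.]
scene tray [211, 225, 82, 79, 3235] [[292, 257], [292, 268], [244, 303], [214, 274], [211, 264], [271, 225], [280, 232]]
scene bin [302, 160, 42, 25, 756] [ 14. 104. 145.]
(-85, 106, 0) [303. 246.] [260. 241.]
(-85, -106, 0) [342. 282.] [212. 272.]
(85, -106, 0) [384. 264.] [243. 304.]
(85, 106, 0) [343. 232.] [292. 269.]
(0, 106, 132) [326. 206.] [275. 228.]
(0, -106, 132) [368. 238.] [223. 261.]
side cup 10.4
side cube 11.0
scene cup 6.0
scene cube 10.6
```

```bash
python3 - <<'E'
from h import *
c=cam("wrist");im=np.ascontiguousarray(snapshot("wrist")[:,:,::-1]);q=R.from_euler('z',-12,degrees=True);t=np.array([.603,-.2439,.003])
g=cv2.cvtColor(im,6)
def val(u):
    u=u.astype(int);return g[u[1],u[0]] if 0<=u[1]<230 and 0<=u[0]<560 else -1
for x in range(-80,80,10): print(x,[int(val(proj(c,t+q.apply([x/1e3,y/1e3,.006])))) for y in range(90,-95,-12)])
for n in("side","scene"):
    C=cam(n)
    for f in(n+"0","f_"+n):
        i=cv2.imread(f"pics/{f}.png");h=cv2.cvtColor(i,40);u,v=proj(C,(.562,-.066,.03)).astype(int)
        m=np.zeros(h.shape[:2],np.uint8);s=np.s_[v-16:v+16,u-16:u+16];m[s]=((h[:,:,1]<45)&(h[:,:,2]>110))[s]
        M=cv2.moments(m);a=(M["m10"]/M["m00"],M["m01"]/M["m00"],M["m00"])
        u,v=proj(C,(.615,-.457,.04)).astype(int);m=np.zeros_like(m);s=np.s_[v-22:v+22,u-18:u+18];m[s]=(h[:,:,1]<70)[s];M=cv2.moments(m)
        print(f,"cube",np.round(a,1),"cup",np.round((M["m10"]/M["m00"],M["m01"]/M["m00"],M["m00"]),1))
E
```

```text
-80 [128, 125, 128, 130, 130, 134, 211, 218, 227, 226, 227, 227, 226, 228, 226, 226]
-70 [137, 139, 137, 136, 139, 142, 224, 226, 227, 227, 227, 227, 227, 226, 226, 226]
-60 [139, 141, 141, 140, 145, 221, 229, 230, 232, 232, 229, 231, 231, 231, 229, 229]
-50 [218, 132, 132, 198, 198, 215, 222, 224, 226, 226, 225, 225, 223, 225, 224, 223]
-40 [227, 138, 229, 229, 229, 220, 229, 229, 230, 229, 229, 234, 234, 234, 234, 234]
-30 [223, 139, 199, 228, 229, 221, 227, 229, 229, 228, 228, 229, 228, 227, 226, 136]
-20 [131, 132, 133, 131, 132, 133, 135, 137, 136, 134, 133, 133, 132, 133, 129, 130]
-10 [104, 103, 100, 104, 107, 105, 114, 115, 111, 110, 99, 98, 96, 103, 99, 102]
0 [128, 85, 85, 84, 86, 86, 90, 93, 92, 88, 127, 127, 125, 125, 125, 123]
10 [137, 130, 86, 85, 87, 86, 89, 91, 91, 89, 138, 137, 137, 137, 137, 136]
20 [111, 78, 77, 77, 79, 80, 81, 100, 99, 99, 117, 122, 111, 112, 108, 110]
30 [222, 224, 223, 224, 225, 226, 224, 224, 226, 226, 226, 226, 226, 225, 225, 222]
40 [223, 222, 222, 222, 223, 223, 223, 225, 223, 222, 222, 223, 223, 222, 223, 222]
50 [219, 221, 222, 221, 222, 221, 221, 220, 222, 221, 221, 222, 221, 220, 221, 220]
60 [213, 216, 214, 214, 214, 216, 217, 216, 218, 216, 218, 219, 219, 220, 219, 219]
70 [218, 219, 219, 219, 220, 214, 219, 219, 218, 220, 218, 219, 219, 220, 219, 214]
side0 cube [293.1 226.  729. ] cup [ 402.4  272.6 1166. ]
f_side cube [293.2 226.1 744. ] cup [ 402.2  272.7 1187. ]
scene0 cube [274.9 221.5 520. ] cup [ 207.5  309.7 1049. ]
f_scene cube [274.7 221.4 522. ] cup [ 207.5  309.5 1070. ]
```

The tray floor reads uniform, so it is empty, and the cup and cube have not moved. Handing in.

```bash
python3 -c "
from bench import job;print(job.finish_job())"
```

```text
the job is handed in; nothing more can be done
None
```

The job is handed in at about 25 s of robot time: the straightedge lies flat on the mat, the four offcuts are in the bin, and the empty tray stands upright on the mat clear of the straightedge; the cup and foam cube did not move, and I did not re-measure the other bystanders.

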